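Unnest the counter pots into the mail-counter tray

ROBOT

A 6-joint arm with a two-finger parallel gripper is mounted at the origin on the work surface. World frame = base frame: x ahead of the robot, y to its left, z up, the work surface at z = 0. Lengths are in mm, angles in degrees, forces in N, time in s.
With the tool pointing down it reaches from about 300 to 850 mm from the base axis. Payload 4.2 kg.
Tool frame: the origin (TCP) lies on the centre line of the jaws, within the pads' length; the fingertips stand 11 mm ahead of it and the grasp point (between the pads) lies 8 mm behind it; z points along the fingers, y is the direction in which the jaws open and shut (so a half turn about z gives the same grasp; the last joint's range is limited). The gripper opens to 91 mm and grips with 3 to 60 N. Pads are 32 mm wide; open, the fingers measure 118 mm over their backs; the gripper's body (76 mm by 178 mm) begins 60 mm behind the grasp point.
Start: joints at [73.797, 18.312, 89.639, -0, 72.044, -1.146], TCP at [149.378, 555.273, 224.976] pointing down, gripper open.
Joint ranges: [-177.97, 177.97], [-48.28, 115.42], [12.27, 149.76], [-77.06, 257.06], [2.81, 150.46], [-146.56, 146.56]. Speed limits (degrees/s): [147.25, 147.25, 180, 180, 180, 180].

INTERFACE

Orientations are given as [roll, pitch, yaw] about the fixed x, y, z axes, in that order (R = Rz(yaw) Ry(pitch) Rx(roll)).
In Python, from workcell import env, grab_frame gives the robot as it stands. The module is installed in compiled form; this text tells all that it offers.
- The arm moves only by the tool arm_command, never from a script. Its argument "series" is one flat list of numbers, 6 for each row, row after row: the shift along the world's x, y, z each as a share of 400 mm, from -1 to 1, then the turn, a rotation vector about the world's x, y, z each as a share of 45 degrees, from -1 to 1. A call has 1 to 20 rows; each row shifts and turns the commanded pose from where the row before left it; what a row does not reach is not made up. A row lasts 1/12 s, in which the tool goes at most 41.7 mm and 7.16 degrees, less where a joint would pass 70% of its speed; a pose out of reach is approached as far as the arm can. A call with a number of a shift or a turn outside -1 to 1 is refused whole. A call with a gripper value outside its range is refused whole. "hand" is the opening, from 0 (shut) to 1 (fully open), set as the call begins (left out, the last holds). The fingers move at their own pace and stop on an object; "newtons" is the grip in N (left out, the last holds). Time passes only in rows, so rows that do not move let the fingers close. It gives the time, the measured TCP pose, the force and the opening at its end, in the units of the state.
- env.state(): the state, without advancing time (a new reading comes with each control period).
- grab_frame(name): name is "side" or "top"; returns a dict with "frame" (480x640x3 uint8, red, green, blue), "intrinsics" (3x3 intrinsics, pixels), "R" (3x3) and "t" (3): a world point X has camera coordinates R X + t. Camera axes: x right, y down, z forward; pixel columns grow to the right and rows downward; lengths in mm; the calibration is good to about 2 mm. A picture is of the moment at which its call begins. There is no depth.
- env.job_done(): hands the job in, once; it reports no verdict.
The state is a dict: "time_s": time; "qpos": joint angles; "qvel": joint speeds; "effort": joint torques, N m; "ee_pos": TCP position; "ee_rot": TCP orientation; "force": force on the tool from outside, world axes, zero at the start; "torque": the same for the moment, N m; "gripper_width": finger opening in mm.
Only numpy, scipy, OpenCV 4.12 (cv2) and the standard library are available. Lean on these libraries where they do the work, as an engineer would, in place of code of your own. Each camera call takes 0.05 s, during which the arm holds its last target.

TASK

Draw the empty tray out from under the clear guard by its orange plate, all the way to its front stop. Take the nest of coloured pots apart from the inside out, one pot at a time, the smallest first, and stand each upright in the tray compartment that has its colour on the floor. When every pot of the nest, the big blue one last, is in its place, push the tray by the plate back under the guard until the spring catch clicks and holds it fully home. Leave the scanner, the parcel and the date stamp where they are.

Things in the scene. Friction and masses are not known exactly. Their poses are not given: they have to be found in the camera images.
- pot_a: blue plastic pot, a plain round open-topped cylinder, 68 mm outside diameter, 46 mm tall, wall 2.5 mm, base 6 mm thick, mass 0.07 to 0.25 kg; origin at the centre of its underside, z up through its mouth. The outermost pot of the nest, always present; stands on the table.
- pot_b: yellow plastic pot, a plain round open-topped cylinder, 56 mm outside diameter, 64 mm tall, wall 2.5 mm, base 6 mm thick, mass 0.07 to 0.25 kg; origin at the centre of its underside, z up through its mouth. At the start it stands upright inside the next larger pot that is present, on that pot's base, its rim higher than the larger pot's. May be absent.
- pot_c: red plastic pot, a plain round open-topped cylinder, 44 mm outside diameter, 82 mm tall, wall 2.5 mm, base 6 mm thick, mass 0.07 to 0.25 kg; origin at the centre of its underside, z up through its mouth. At the start it stands upright inside the next larger pot that is present, on that pot's base, its rim higher than the larger pot's. May be absent.
- pot_d: green plastic pot, a plain round open-topped cylinder, 32 mm outside diameter, 100 mm tall, wall 2.5 mm, base 6 mm thick, mass 0.07 to 0.25 kg; origin at the centre of its underside, z up through its mouth. At the start it stands upright inside the next larger pot that is present, on that pot's base, its rim higher than the larger pot's. May be absent.
- slot_a (a point): centre of the blue-floored compartment of the grey tray, on its floor, 16 mm above the table; clear size 80 mm along x by 78 mm along y, walls 10 mm high and 4 mm thick. x is the direction in which the tray slides home, z is up; moves with the tray. Compartments stand side by side in one row, along y from +y to -y: red, blue, yellow, green
- slot_b (a point): centre of the yellow-floored compartment of the grey tray, on its floor, 16 mm above the table; clear size 80 mm along x by 66 mm along y, walls 10 mm high and 4 mm thick. x is the direction in which the tray slides home, z is up; moves with the tray
- slot_c (a point): centre of the red-floored compartment of the grey tray, on its floor, 16 mm above the table; clear size 80 mm along x by 56 mm along y, walls 10 mm high and 4 mm thick. x is the direction in which the tray slides home, z is up; moves with the tray
- slot_d (a point): centre of the green-floored compartment of the grey tray, on its floor, 16 mm above the table; clear size 80 mm along x by 46 mm along y, walls 10 mm high and 4 mm thick. x is the direction in which the tray slides home, z is up; moves with the tray
- push_plate (a point): middle of the top edge of the tray's upright orange push plate, on its face towards the robot. Plate 50 mm wide (y), 8 mm thick (x), top 60 mm and lower edge 14 mm above the table; behind it an 83 mm gap to the tray wall holds only its bracket (30 mm wide, top 20 mm above the table), so it can be pinched from above across its thickness. Tray slides home along +x
- tray (a joint): tray travel, m: 0 = fully out at the front stop, 0.150 = home stop under the clear guard; starts home, 0.1485 to 0.1497. Friction 0.7 N. From 0.136 to 0.148 a spring plunger at the dock's left side rides over a ridge on the tray: 8 to 14 N to pass the crest at 0.142 either way; past it inward the tray snaps on and is held. Clicked home: above 0.147
- dock: fixed blue steel frame, 266 mm (x) by 330 mm (y); base 10 mm thick, rims to 36 mm high; origin at the centre of its underside, x towards the home end. A fixed clear pane (underside 148 mm above the table, 4 mm thick) on two side legs roofs the home end from x = 50 to 133 mm, so pots cannot be set in there; all pots pass beneath it
- scanner: bystander: grey handheld scanner lying flat, 150 x 62 x 24 mm, origin at the centre of its underside
- carton: bystander: cardboard parcel 100 x 130 x 85 mm, origin at the centre of its underside
- date_stamp: bystander: stamp with dark wooden handle, 35 x 50 mm foot, 80 mm tall, origin at the centre of its underside
Things that resemble listed ones, but are neither listed nor needed, are in the scene too. Several things have the shape of the pot_d; the one meant has the colours described above.

How it is judged (in metres and radians):
On the way, in this order (a step that is already met when the one before it is completed fails the run):
1. the empty tray is drawn off its catch and out to the front stop (value of joint tray below 0.012 m), for 0.2 s.
2. the green pot, if present, stands upright in the green compartment, let go (horizontal distance between pot_d and slot_d below 0.038 m and z of pot_d in the frame of slot_d between -0.004 and 0.006 m and angle between pot_d's own z axis and vertical below 0.1 rad and contact force between the fingers and pot_d below 0.2 N), for 0.2 s.
3. the red pot, if present, stands upright in the red compartment, let go (horizontal distance between pot_c and slot_c below 0.038 m and z of pot_c in the frame of slot_c between -0.004 and 0.006 m and angle between pot_c's own z axis and vertical below 0.1 rad and contact force between the fingers and pot_c below 0.2 N), for 0.2 s.
4. the yellow pot, if present, stands upright in the yellow compartment, let go (horizontal distance between pot_b and slot_b below 0.038 m and z of pot_b in the frame of slot_b between -0.004 and 0.006 m and angle between pot_b's own z axis and vertical below 0.1 rad and contact force between the fingers and pot_b below 0.2 N), for 0.2 s.
5. the blue pot, if present, stands upright in the blue compartment, let go (horizontal distance between pot_a and slot_a below 0.038 m and z of pot_a in the frame of slot_a between -0.004 and 0.006 m and angle between pot_a's own z axis and vertical below 0.1 rad and contact force between the fingers and pot_a below 0.2 N), for 0.2 s.
6. the tray is pushed home until the catch has clicked (value of joint tray above 0.147 m), for 0.2 s.
At the end, for the whole second after the job is handed in: every pot present stands upright (within 0.1 rad) on the floor of the compartment of its own colour (axis within 38 mm of the compartment's centre, underside within 6 mm of the floor), at rest, and the tray is past its catch (travel above 0.147 m) (horizontal distance between pot_a and slot_a below 0.038 m and z of pot_a in the frame of slot_a between -0.004 and 0.006 m and angle between each of pot_a, pot_b, pot_c, pot_d's own z axis and vertical below 0.1 rad and linear speed of each of pot_a, pot_b, pot_c, pot_d below 0.02 m/s and horizontal distance between pot_b and slot_b below 0.038 m and z of pot_b in the frame of slot_b between -0.004 and 0.006 m and horizontal distance between pot_c and slot_c below 0.038 m and z of pot_c in the frame of slot_c between -0.004 and 0.006 m and horizontal distance between pot_d and slot_d below 0.038 m and z of pot_d in the frame of slot_d between -0.004 and 0.006 m and value of joint tray above 0.147 m); the robot touches nothing.
It fails at once if the scanner is shifted by more than 25 mm (distance of scanner from where it was at the start of the episode above 0.025 m).
It fails at once if the parcel is shifted by more than 25 mm (distance of carton from where it was at the start of the episode above 0.025 m).
It fails at once if the date stamp is shifted by more than 25 mm (distance of date_stamp from where it was at the start of the episode above 0.025 m).
Of pot_b, pot_c, pot_d only 2 to 3 are there at a start; the rules pass over those that are not, and their reading is None.
At some moment in a run one of pot_a may be knocked a few centimetres aside while the robot is not near it.
Once in a run the grip may slacken for a moment while it holds something.
It also fails if it takes over 192 s, if anything falls off the work surface, if the arm or the gripper's body presses on something with over 40 N, if the wrist force passes 120 N, or if a joint passes its speed limit or range.

## Working session

There is one attempt and no reset: what is moved stays moved. The work goes in short steps, Python scripts to look and compute and a tool call to move; the robot and the scene stay as the last step left them, time stands still between calls to the robot, and variables do not carry over. Pictures are saved under pics/ and viewed, and the job is handed in when it is done.

Besides the shell and the picture viewer there is one more tool, called after "Request:" by a JSON object that holds its "op" and its "data". arm_command: Moves the arm, as the interface text tells. Shift numbers are shares of 400 mm and turn numbers shares of 45 degrees, none past 1 either way. Its arguments: {"type":"object","properties":{"series":{"type":"array"},"hand":{"type":"number"},"newtons":{"type":"number"}},"required":["series"]}

```bash
mkdir -p pics
cat > h.py <<'E'
import numpy as np, cv2
from workcell import env, grab_frame
def snap(n,name):
    f=grab_frame(n); cv2.imwrite(f'pics/{name}.png',f['frame'][:,:,::-1]); np.savez(f'pics/{name}.npz',**f); return f
def ray(f,u,v):
    K,R,t=map(np.array,(f['intrinsics'],f['R'],f['t'])); t=t.ravel()
    c=-R.T@t; d=R.T@np.linalg.solve(K,[u,v,1.]); return c,d/np.linalg.norm(d)
def onz(f,u,v,z):
    c,d=ray(f,u,v); return c+d*(z-c[2])/d[2]
def proj(f,X):
    K,R,t=map(np.array,(f['intrinsics'],f['R'],f['t'])); p=K@(R@np.array(X,float)+t.ravel()); return p[:2]/p[2]
E
python3 - <<'E'
from h import *
for n in('top','side'):
    f=snap(n,n+'0'); print(n,f['R'],f['t'],f['intrinsics'])
print(env.state())
E
```

```text
top [[ 0.00740299 -0.99996527 -0.00382888]
 [-0.99447484 -0.00696128 -0.10474413]
 [ 0.10471384  0.00458314 -0.99449183]] [ -97.73213371  500.71452432 1250.45530154] [[501.12689645   0.         313.34897867]
 [  0.         501.12689645 239.76157449]
 [  0.           0.           1.        ]]
side [[-0.98600054 -0.16663951 -0.00584808]
 [-0.1092833   0.67231992 -0.73214963]
 [ 0.12593683 -0.72126084 -0.68111873]] [ 477.41365661  157.66603976 1104.08865857] [[624.72588232   0.         314.8546969 ]
 [  0.         624.72588232 244.84637481]
 [  0.           0.           1.        ]]
{'time_s': 0.1, 'qpos': array([ 7.37988222e+01,  1.83508348e+01,  8.96988562e+01, -1.10950036e-03,
        7.20440636e+01, -1.14690657e+00]), 'qvel': array([ 0.08056472, -0.05742182, -0.18965512,  0.0084019 ,  0.1429588 ,
        0.02219577]), 'effort': array([ 1.83428128e-03, -4.13333166e+01, -2.32507968e+01,  7.27925403e-02,
        4.22617758e-02, -3.91954927e-05]), 'ee_pos': array([149.24260322, 554.85259927, 224.17949359]), 'ee_rot': array([-1.79906243e+02, -8.21898592e-04,  1.64946071e+02]), 'force': array([-0.13731914,  0.42187888, -0.02873117]), 'torque': array([ 0.00885732, -0.00608627, -0.01482402]), 'gripper_width': 91.16292284174385}
```

View pics/top0.png

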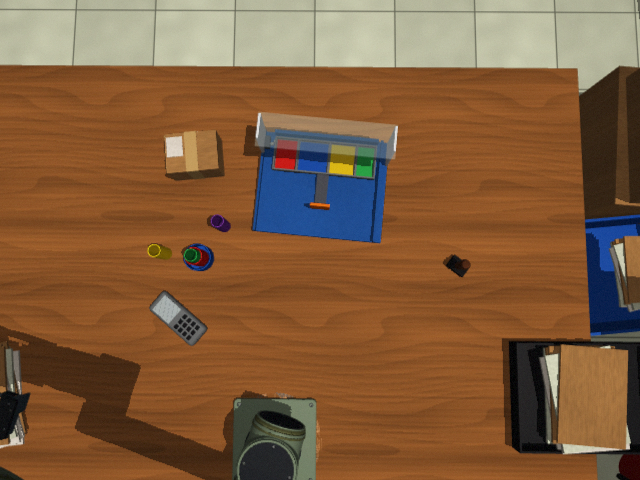

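View pics/side0.png

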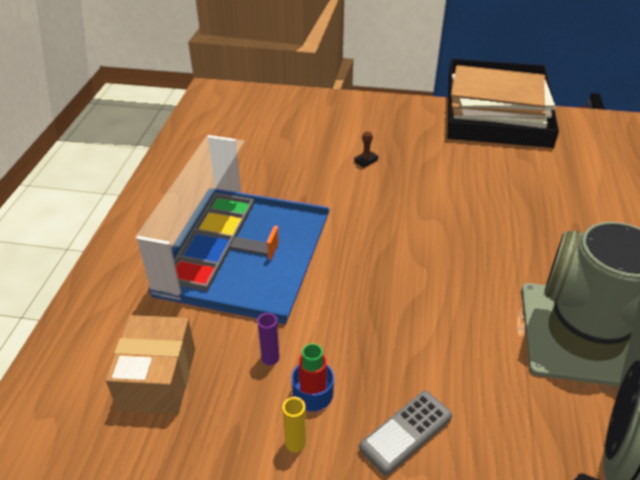

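The nest is green, red and blue (about (198,256) top, (313,378) side). There is no large yellow pot in it, and the slim yellow and purple cylinders are decoys. The plate is at about (319,206) in the top view. I'll measure positions next.

Run:
```python
from h import *
for n in('top','side'):
    im=cv2.imread(f'pics/{n}0.png'); 
    c=im[100:280,130:410] if n=='top' else im[130:470,90:470]
    k=2.8 if n=='top' else 1.7
    cv2.imwrite(f'pics/{n}0z.png',cv2.resize(c,None,fx=k,fy=k,interpolation=cv2.INTER_CUBIC))
f=dict(np.load('pics/top0.npz')); s=dict(np.load('pics/side0.npz'))
def masks(f):
    h=cv2.cvtColor(f['frame'],cv2.COLOR_RGB2HSV); H,S,V=cv2.split(h)
    return {'red':((H<4)|(H>176))&(S>190)&(V>60),'orange':(H>=5)&(H<13)&(S>205)&(V>150),'yellow':(H>20)&(H<33)&(S>170)&(V>80),'green':(H>55)&(H<80)&(S>130)&(V>50),'blue':(H>105)&(H<125)&(S>170)&(V>40)}
for nm,g in(('top',f),('side',s)):
    for k,m in masks(g).items():
        n,l,st,c=cv2.connectedComponentsWithStats(m.astype(np.uint8))
        for i in range(1,n):
            if st[i,4]>25: print(nm,k,st[i],c[i].round(1),onz(g,*c[i],16).round(0))
```

```text
top red [275 149  21  20 363] [285.2 158.5] [715. -19.  16.]
top red [187 247  21  19 139] [200.6 257.8] [454. 194.  16.]
top yellow [329 154  25  21 458] [341.4 163.8] [ 702. -166.   16.]
top yellow [147 244  25  15 276] [158.8 251.4] [470. 302.  16.]
top green [356 156  18  21 311] [364.3 165.9] [ 697. -225.   16.]
top green [184 249  16  13 155] [191.5 254.9] [461. 218.  16.]
top blue [ 253  148  133   95 7761] [319.1 203.9] [ 596. -108.   16.]
top blue [298 151  30  21 528] [312.3 161.1] [709. -90.  16.]
top blue [ 585  215   55  120 4115] [607.6 275.1] [ 417. -843.   16.]
top blue [185 244  28  27 207] [202.2 258.4] [453. 190.  16.]
side red [177 262  36  21 517] [193.5 271.7] [724. -22.  16.]
side red [299 358  27  35 531] [312.3 379.6] [457. 184.  16.]
side orange [268 229   9  15  26] [272.6 237.5] [ 595. -143.   16.]
side yellow [200 213  40  21 564] [219.9 223.1] [ 714. -169.   16.]
side yellow [ 282  397   23   55 1044] [294.2 423.3] [471. 267.  16.]
side green [213 199  35  13 290] [230.3 205.2] [ 708. -229.   16.]
side green [303 345  19  25 421] [312. 357.] [465. 139.  16.]
side blue [185 235  43  26 713] [206.1 247.4] [720. -92.  16.]
side blue [193 291  10  10  31] [197. 295.] [699.  35.  16.]
side blue [293 369  39  41 533] [314.7 394.2] [449. 211.  16.]
```

View pics/top0z.png

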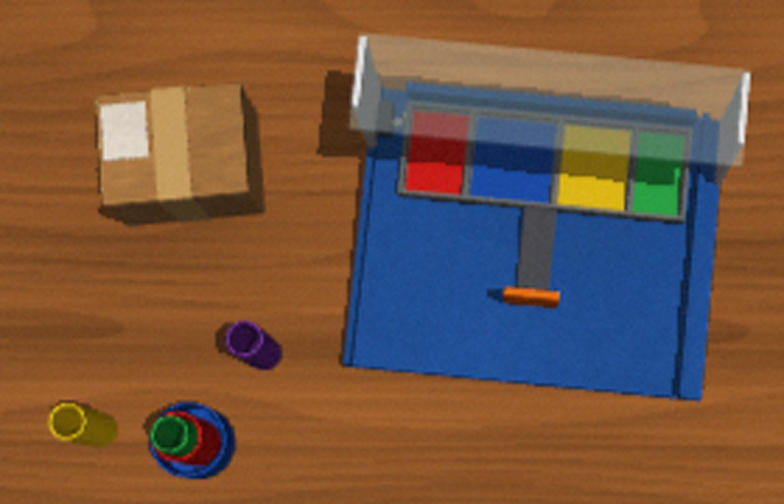

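View pics/side0z.png

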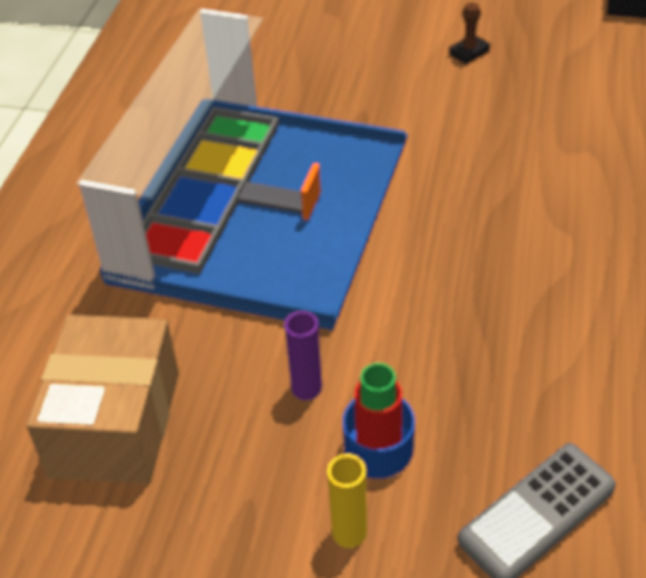

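```bash
python3 - <<'E'
from h import *
f=dict(np.load('pics/top0.npz')); s=dict(np.load('pics/side0.npz'))
print('cam',ray(f,0,0)[0],ray(s,0,0)[0])
for nm,g,roi in(('top',f,(190,220,300,340)),('side',s,(215,270,255,290))):
    fr=g['frame'];h=cv2.cvtColor(fr,cv2.COLOR_RGB2HSV); H,S,V=cv2.split(h)
    m=(H<16)&(S>150)&(V>70); a,b,c,d=roi; mm=np.zeros_like(m); mm[a:b,c:d]=m[a:b,c:d]
    ys,xs=np.nonzero(mm); print(nm,len(ys),xs.min(),xs.max(),ys.min(),ys.max(),xs.mean(),ys.mean())
    r=cv2.minAreaRect(np.c_[xs,ys].astype(np.float32)); print(r, cv2.boxPoints(r))
# predicted plate
ax=np.array([.996,-.087,0]);ay=np.array([.087,.996,0])
for P in([571.5,-108,60],):
  P=np.array(P)
  for dy in(25,-25):
    for dx in(0,8):
      for z in(60,14): 
        Q=P+ay*dy+ax*dx; Q[2]=z; print(dy,dx,z,proj(f,Q).round(1),proj(s,Q).round(1))
E
python3 - <<'E'
import cv2
im=cv2.imread('pics/top0.png');cv2.imwrite('pics/p1.png',cv2.resize(im[190:222,295:345],None,fx=14,fy=14,interpolation=cv2.INTER_NEAREST))
im=cv2.imread('pics/side0.png');cv2.imwrite('pics/p2.png',cv2.resize(im[335:415,280:345],None,fx=7,fy=7,interpolation=cv2.INTER_NEAREST))
im=cv2.imread('pics/top0.png');cv2.imwrite('pics/p3.png',cv2.resize(im[235:280,175:225],None,fx=12,fy=12,interpolation=cv2.INTER_NEAREST))
E
```

```text
cam [ 367.73153511  -99.9741393  1295.64028786] [348.91496203 769.88986772 870.24254461]
top 104 310 329 203 209 319.4807692307692 205.4903846153846
((319.4098815917969, 205.49185180664062), (19.19357681274414, 5.613215923309326), 5.19442892074585) [[309.59842 207.41808]
 [310.1066  201.82793]
 [329.22134 203.56563]
 [328.71317 209.15578]]
side 194 267 277 227 257 272.08247422680415 242.06185567010309
((272.20001220703125, 241.9000244140625), (9.17060375213623, 30.674091339111328), 18.43494987487793) [[263.      255.00002]
 [272.7     225.90002]
 [281.40002 228.80003]
 [271.7     257.90002]]
25 0 60 [309.1 209.5] [275.8 242.3]
25 0 14 [309.3 212.4] [276.9 259.5]
25 8 60 [309.4 206.4] [271.8 241.6]
25 8 14 [309.6 209.4] [273.  258.8]
-25 0 60 [329.  211.4] [283.3 225.6]
-25 0 14 [328.6 214.2] [284.2 242.8]
-25 8 60 [329.3 208.2] [279.4 225. ]
-25 8 14 [328.8 211.2] [280.4 242.1]
```

View pics/p1.png

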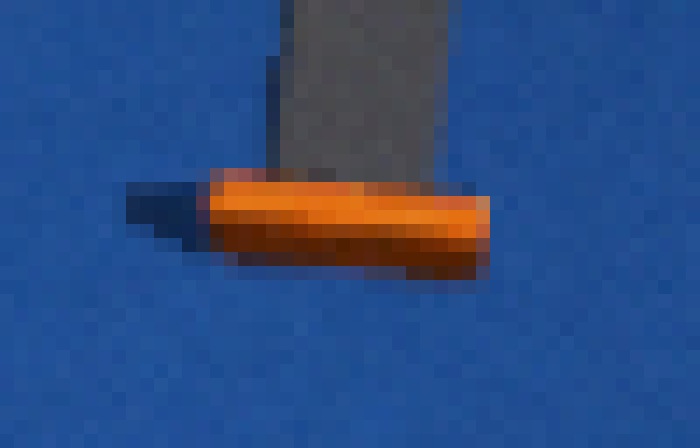

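View pics/p2.png

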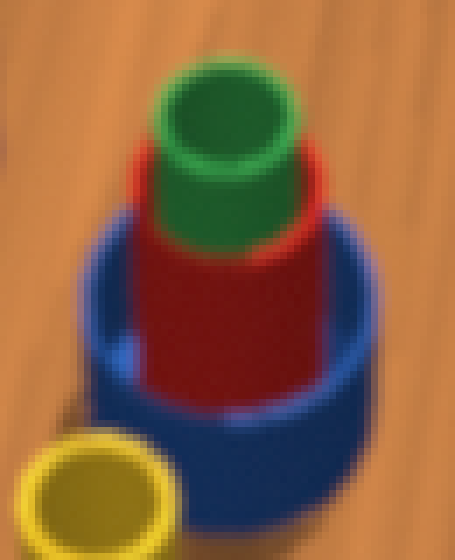

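View pics/p3.png

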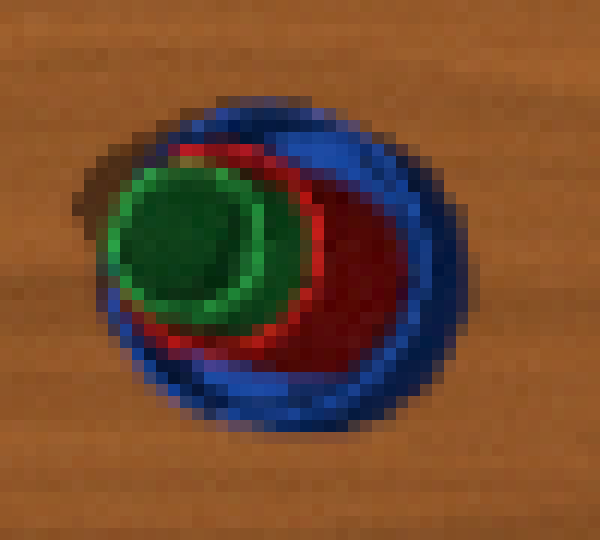

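Run:
```python
from h import *
f=dict(np.load('pics/top0.npz')); s=dict(np.load('pics/side0.npz'))
print('plate front top',onz(f,319.3,206,60))
print('green rim',onz(f,190.1,254.6,112),onz(s,312.1,351.2,112))
# red rim ellipse top: outer left ~? right edge 322/12 ; top 145/12 ; bottom 358/12
print('red rim y-edges: ',onz(f,175+322/12-.5,235+250/12-.5,88))
print('red rim x from top/bottom',onz(f,190,235+147/12-.5,88),onz(f,190,235+358/12-.5,88))
print('blue base/rim', onz(f,175+285/12-.5,235+265/12-.5,46), onz(s,280+231/7-.5,335+305/7-.5,46))
h=cv2.cvtColor(f['frame'],cv2.COLOR_RGB2HSV);H,S,V=cv2.split(h)
print('yellow decoy rim',onz(f,153.5,250.5,100),onz(s,293.8,406,100))
print('purple rim',onz(f,217,221,100),onz(s,267.5,320,100))
print('stamp',onz(f,457,265,20),'carton',onz(f,193,157,85), 'scanner',onz(f,178,318,24))
# slots
for u,v in((285.2,158.5),(312.3,161.1),(341.4,163.8),(364.3,165.9)): print(onz(f,u,v,16).round(1))
```

```text
plate front top [ 582.70692212 -108.5114672    60.        ]
green rim [454.95795869 197.30076327 112.        ] [454.01238469 199.54307013 112.        ]
red rim y-edges:  [455.14334212 176.08921922  88.        ]
red rim x from top/bottom [475.77876931 204.20335419  88.        ] [433.18661177 202.78860391  88.        ]
blue base/rim [454.995972   193.31110511  46.        ] [453.61339113 201.5866043   46.        ]
yellow decoy rim [465.06548859 288.44027702 100.        ] [464.90190067 289.73034435 100.        ]
purple rim [537.47134223 138.10892347 100.        ] [536.80837005 140.92238384 100.        ]
stamp [ 440.06269009 -459.92091142   20.        ] carton [699.04446056 204.93382724  85.        ] scanner [301.55860266 244.53638329  24.        ]
[715.4 -18.9  16. ]
[709.  -89.8  16. ]
[ 702.2 -165.8   16. ]
[ 697.  -225.5   16. ]
```

Request:
{"op": "arm_command", "data": {"series": [0.0547,-0.083,-0.005,0,0,-0.0889,0.0547,-0.083,-0.005,0,0,-0.0889,0.0547,-0.083,-0.005,0,0,-0.0889,0.0547,-0.083,-0.005,0,0,-0.0889,0.0547,-0.083,-0.005,0,0,-0.0889,0.0547,-0.083,-0.005,0,0,-0.0889,0.0547,-0.083,-0.005,0,0,-0.0889,0.0547,-0.083,-0.005,0,0,-0.0889,0.0547,-0.083,-0.005,0,0,-0.0889,0.0547,-0.083,-0.005,0,0,-0.0889,0.0547,-0.083,-0.005,0,0,-0.0889,0.0547,-0.083,-0.005,0,0,-0.0889,0.0547,-0.083,-0.005,0,0,-0.0889,0.0547,-0.083,-0.005,0,0,-0.0889,0.0547,-0.083,-0.005,0,0,-0.0889,0.0547,-0.083,-0.005,0,0,-0.0889,0.0547,-0.083,-0.005,0,0,-0.0889,0.0547,-0.083,-0.005,0,0,-0.0889,0.0547,-0.083,-0.005,0,0,-0.0889,0.0547,-0.083,-0.005,0,0,-0.0889], "hand": 1}}

```text
time_s: 1.77
ee_pos: [587.5, -110.6, 184.4]
ee_rot: [-180.0, -0.0, 84.7]
force: [0.3, 0.6, -0.3]
gripper_width: 91.5
```

```bash
python3 - <<'E'
from h import *
f=dict(np.load('pics/top0.npz'))
q=lambda u,v,z:onz(f,130+u/2.8-.5,100+v/2.8-.5,z).round(0)
print('pane near L,R',q(352,132,152),q(742,166,152))
print('pane far',q(362,37,152),q(748,70,152))
print('dock front L,R',q(345,366,36),q(701,399,36))
s=dict(np.load('pics/side0.npz'))
q=lambda u,v,z:onz(s,90+u/1.7-.5,130+v/1.7-.5,z).round(0)
print('side pane far/near L top',q(82,182,152),q(138,190,152),'near R', q(262,16,152))
snap('top','t1')
E
python3 -c "
import cv2
im=cv2.imread('pics/t1.png');cv2.imwrite('pics/t1z.png',cv2.resize(im[90:270,220:420],None,fx=3,fy=3))"
```

```text
pane near L,R [706.  43. 152.] [ 679. -283.  152.]
pane far [789.  36. 152.] [ 762. -288.  152.]
dock front L,R [524.  60.  36.] [ 496. -262.   36.]
side pane far/near L top [785.  38. 152.] [725.  40. 152.] near R [ 681. -284.  152.]
```

View pics/t1z.png

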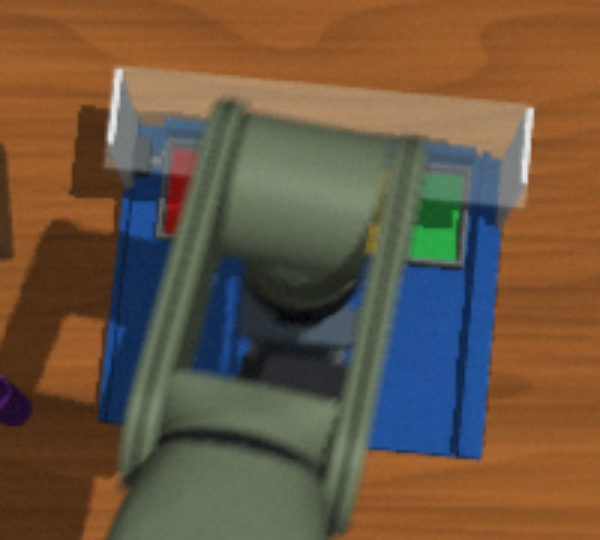

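Request:
{"op": "arm_command", "data": {"series": [0,0,-0.07,0,0,0,0,0,-0.07,0,0,0,0,0,-0.07,0,0,0,0,0,-0.07,0,0,0,0,0,-0.07,0,0,0,0,0,0,0,0,0,0,0,0,0,0,0]}}

```text
time_s: 2.4
ee_pos: [585.8, -108.4, 43.8]
ee_rot: [-179.8, -0.0, 84.9]
force: [0.1, 0.7, 0.3]
gripper_width: 91.3
```

Request:
{"op": "arm_command", "data": {"series": [0,0,0,0,0,0,0,0,0,0,0,0,0,0,0,0,0,0,0,0,0,0,0,0,0,0,0,0,0,0,0,0,0,0,0,0,0,0,0,0,0,0,0,0,0,0,0,0], "hand": 0, "newtons": 45}}

```text
time_s: 3.07
ee_pos: [587.0, -108.8, 45.1]
ee_rot: [180.0, 0.0, 84.9]
force: [0.0, 0.4, -0.1]
gripper_width: 40.8
```

Request:
{"op": "arm_command", "data": {"series": [0,0,0,0,0,0,0,0,0,0,0,0,0,0,0,0,0,0,0,0,0,0,0,0,0,0,0,0,0,0,0,0,0,0,0,0,0,0,0,0,0,0]}}

```text
time_s: 3.65
ee_pos: [586.9, -108.7, 44.9]
ee_rot: [-180.0, -0.0, 84.9]
force: [0.4, -0.4, 0.8]
gripper_width: 8.0
```

Request:
{"op": "arm_command", "data": {"series": [-0.037,0.0032,0,0,0,0,-0.037,0.0032,0,0,0,0,-0.037,0.0032,0,0,0,0,-0.037,0.0032,0,0,0,0,-0.037,0.0032,0,0,0,0,-0.037,0.0032,0,0,0,0,-0.037,0.0032,0,0,0,0,-0.037,0.0032,0,0,0,0,-0.037,0.0032,0,0,0,0,-0.037,0.0032,0,0,0,0,0,0,0,0,0,0,0,0,0,0,0,0,0,0,0,0,0,0]}}

```text
time_s: 4.73
ee_pos: [438.5, -95.2, 44.9]
ee_rot: [-179.9, -0.1, 84.9]
force: [-0.1, 5.2, -2.2]
gripper_width: 8.0
```

Request:
{"op": "arm_command", "data": {"series": [-0.004,-0.001,0,0,0,0,0,0,0,0,0,0,0,0,0,0,0,0,0,0,0,0,0,0]}}

```text
time_s: 5.07
ee_pos: [438.2, -95.2, 44.9]
ee_rot: [180.0, -0.1, 84.9]
force: [2.7, 8.6, -2.7]
gripper_width: 8.0
```

Request:
{"op": "arm_command", "data": {"series": [0,0,0,0,0,0,0,0,0,0,0,0,0,0,0,0,0,0,0,0,0,0,0,0,0,0,0,0,0,0,0,0,0,0,0,0], "hand": 1}}

```text
time_s: 5.57
ee_pos: [437.4, -96.5, 45.0]
ee_rot: [180.0, 0.0, 84.9]
force: [-0.1, -0.8, -0.7]
gripper_width: 44.7
```

Request:
{"op": "arm_command", "data": {"series": [0,0,0.1,0,0,0,0,0,0.1,0,0,0,0,0,0.1,0,0,0,0,0,0.1,0,0,0,0,-0.1,0,0,0,0,0,-0.1,0,0,0,0,0,-0.1,0,0,0,0,0,-0.1,0,0,0,0,0,-0.1,0,0,0,0]}}

```text
time_s: 6.32
ee_pos: [436.9, -298.2, 205.2]
ee_rot: [180.0, 0.0, 84.9]
force: [1.4, 0.9, 0.6]
gripper_width: 91.4
```

Run:
```python
from h import *
for n in('top','side'):
    f=snap(n,n+'2')
    h=cv2.cvtColor(f['frame'],cv2.COLOR_RGB2HSV); H,S,V=cv2.split(h)
    for k,m in {'red':((H<4)|(H>176))&(S>190)&(V>60),'yellow':(H>20)&(H<33)&(S>170)&(V>80),'green':(H>55)&(H<80)&(S>130)&(V>50),'blue':(H>105)&(H<125)&(S>170)&(V>40)}.items():
        c_,l,st,c=cv2.connectedComponentsWithStats(m.astype(np.uint8))
        for i in range(1,c_):
            if st[i,4]>80: print(n,k,st[i],c[i].round(1),onz(f,*c[i],16).round(1))
```

```text
top red [269 196  22  30 556] [279.7 210.2] [578.7  -6.5  16. ]
top red [187 247  21  19 139] [200.6 257.8] [454.  194.1  16. ]
top yellow [324 200  26  32 701] [336.5 215.5] [ 565.7 -153.4   16. ]
top yellow [147 244  25  15 278] [158.7 251.4] [469.7 302.2  16. ]
top green [351 203  18  30 467] [359.7 217.7] [ 560.4 -213.2   16. ]
top green [184 249  16  13 163] [191.5 255. ] [461.1 217.7  16. ]
top blue [ 253  148  133   95 6726] [321. 184.] [ 648.2 -112.9   16. ]
top blue [292 198  31  31 798] [307.  212.8] [572.2 -77.3  16. ]
top blue [ 585  215   55  120 4115] [607.5 275.1] [ 417.4 -842.9   16. ]
top blue [185 244  28  27 206] [202.3 258.3] [452.7 189.8  16. ]
side red [245 275  42  23 619] [266.  285.8] [578.5  -8.8  16. ]
side red [299 357  27  36 535] [312.3 379.5] [457.3 183.6  16. ]
side yellow [269 224  40  23 632] [288.5 234.9] [ 565.  -155.4   16. ]
side yellow [ 282  397   23   55 1048] [294.1 423.3] [471.2 267.2  16. ]
side green [279 210  35  14 313] [296.1 216.3] [ 560.6 -215.5   16. ]
side green [303 345  19  25 419] [312. 357.] [465.4 139.4  16. ]
side blue [256 247  43  28 785] [277.2 260.4] [572.2 -78.8  16. ]
side blue [293 369  39  41 531] [314.7 394.3] [448.7 210.8  16. ]
```

View pics/top2.png

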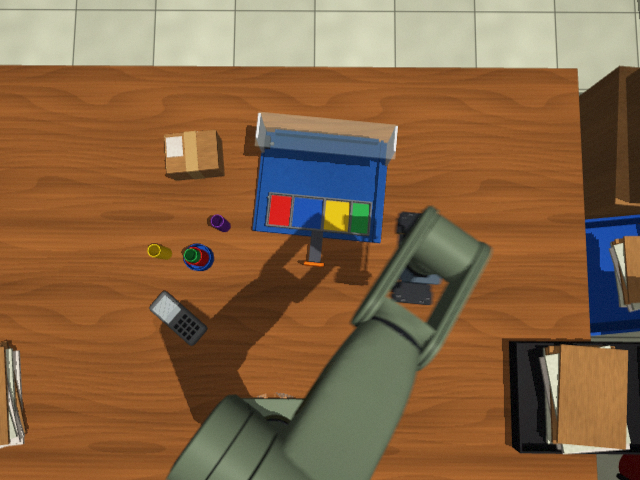

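View pics/side2.png

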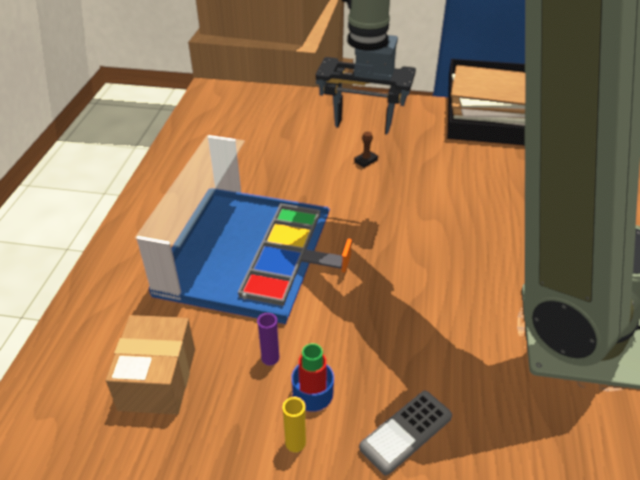

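Request:
{"op": "arm_command", "data": {"series": [0.0031,0.0887,0,0,0,0,0.0031,0.0887,0,0,0,0,0.0031,0.0887,0,0,0,0,0.0031,0.0887,0,0,0,0,0.0031,0.0887,0,0,0,0,0.0031,0.0887,0,0,0,0,0.0031,0.0887,0,0,0,0,0.0031,0.0887,0,0,0,0,0.0031,0.0887,0,0,0,0,0.0031,0.0887,0,0,0,0,0.0031,0.0887,0,0,0,0,0.0031,0.0887,0,0,0,0,0.0031,0.0887,0,0,0,0,0.0031,0.0887,0,0,0,0,0,0,0,0,0,0,0,0,0,0,0,0]}}

```text
time_s: 7.75
ee_pos: [453.8, 202.0, 204.6]
ee_rot: [-180.0, 0.0, 85.2]
force: [-0.3, -0.2, -0.4]
gripper_width: 91.4
```

Request:
{"op": "arm_command", "data": {"series": [0,-0.006,-0.085,0,0,0,0,0,-0.085,0,0,0,0,0,-0.084,0,0,0,0,0,0,0,0,0,0,0,0,0,0,0], "hand": 0.65}}

```text
time_s: 8.17
ee_pos: [453.5, 196.5, 102.7]
ee_rot: [-179.8, 0.1, 84.9]
force: [0.6, 0.6, 0.5]
gripper_width: 60.9
```

Run:
```python
from h import *
f=snap('side','s3'); print(env.state()['ee_pos'])
cv2.imwrite('pics/s3z.png',cv2.resize(f['frame'][250:470,200:430,::-1],None,fx=3,fy=3,interpolation=cv2.INTER_CUBIC)[:600])
```

```text
[455.14667297 197.38520215 104.29510536]
```

View pics/s3z.png

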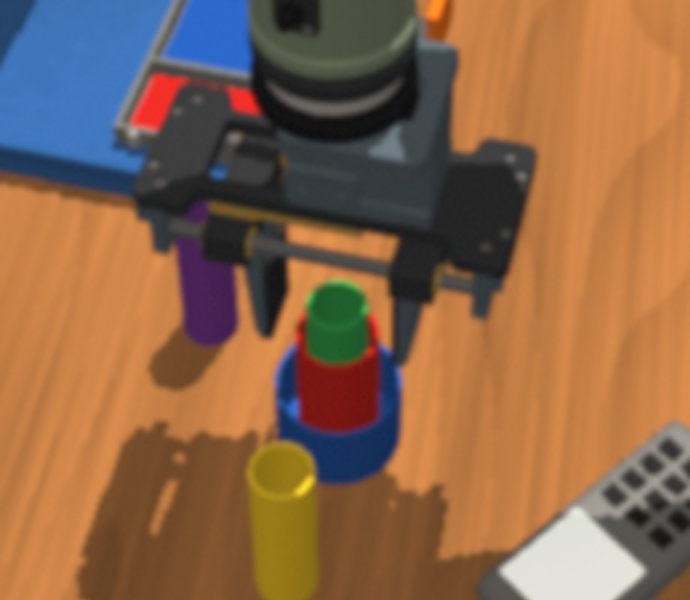

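The fingers straddle the green rim at zoom positions (265,330) and (400,355), level with it and above the red rim. I'll close them.

Request:
{"op": "arm_command", "data": {"series": [0,0,-0.002,0,0,0,0,0,0,0,0,0,0,0,0,0,0,0,0,0,0,0,0,0,0,0,0,0,0,0,0,0,0,0,0,0,0,0,0,0,0,0,0,0,0,0,0,0], "hand": 0, "newtons": 35}}

```text
time_s: 8.88
ee_pos: [455.1, 198.2, 103.4]
ee_rot: [179.9, -0.0, 84.9]
force: [-1.4, 0.0, 6.6]
gripper_width: 30.5
```

Request:
{"op": "arm_command", "data": {"series": [0,0,0.03,0,0,0,0,0,0.05,0,0,0,0,0,0.06,0,0,0,0,0,0.06,0,0,0,0,0,0.06,0,0,0,0,0,0.06,0,0,0,0,0,0.03,0,0,0,0,0,0,0,0,0]}}

```text
time_s: 9.55
ee_pos: [456.1, 198.6, 245.2]
ee_rot: [179.7, -0.2, 84.9]
force: [0.9, 0.8, -0.5]
gripper_width: 30.2
```

Run:
```python
from h import *
f=snap('side','s4'); print(env.state()['ee_pos'],env.state()['gripper_width'])
cv2.imwrite('pics/s4z.png',cv2.resize(f['frame'][200:470,200:430,::-1],None,fx=2.2,fy=2.2,interpolation=cv2.INTER_CUBIC)[:600])
```

```text
[455.14550901 198.19151373 243.2895482 ] 30.08267916690251
```

View pics/s4z.png

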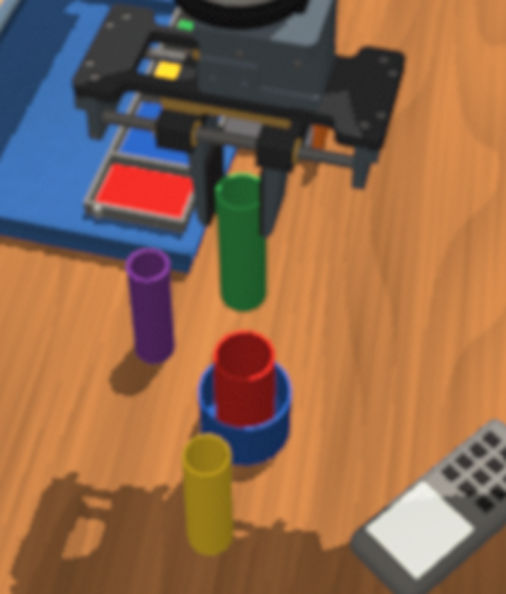

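Request:
{"op": "arm_command", "data": {"series": [0.022,-0.0858,0,0,0,0,0.022,-0.0858,0,0,0,0,0.022,-0.0858,0,0,0,0,0.022,-0.0858,0,0,0,0,0.022,-0.0858,0,0,0,0,0.022,-0.0858,0,0,0,0,0.022,-0.0858,0,0,0,0,0.022,-0.0858,0,0,0,0,0.022,-0.0858,0,0,0,0,0.022,-0.0858,0,0,0,0,0.022,-0.0858,0,0,0,0,0.022,-0.0858,0,0,0,0,0,0,0,0,0,0,0,0,0,0,0,0,0,0,0,0,0,0]}}

```text
time_s: 10.85
ee_pos: [559.5, -213.2, 240.7]
ee_rot: [-179.8, -0.1, 84.9]
force: [0.2, 0.9, -1.6]
gripper_width: 29.9
```

Run:
```python
from h import *
f=snap('side','s5'); print(env.state()['ee_pos'],env.state()['gripper_width'])
cv2.imwrite('pics/s5z.png',cv2.resize(f['frame'][50:320,150:430,::-1],None,fx=2.2,fy=2.2,interpolation=cv2.INTER_CUBIC)[:600])
```

```text
[ 559.59330222 -212.74756064  241.25843284] 29.92842093923147
```

View pics/s5z.png

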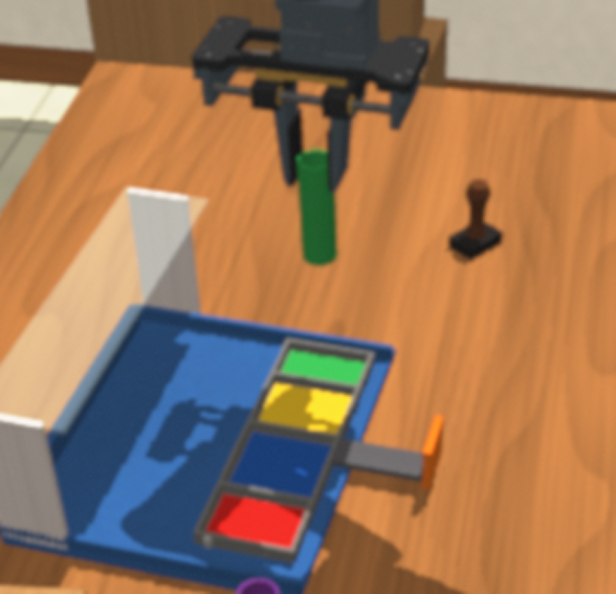

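Request:
{"op": "arm_command", "data": {"series": [0.002,-0.002,-0.08,0,0,0,0,0,-0.08,0,0,0,0,0,-0.08,0,0,0,0,0,-0.05,0,0,0,0,0,-0.025,0,0,0,0,0,0,0,0,0,0,0,0,0,0,0]}}

```text
time_s: 11.48
ee_pos: [561.6, -213.9, 117.2]
ee_rot: [180.0, 0.0, 85.0]
force: [-0.2, -0.3, -0.9]
gripper_width: 30.2
```

Request:
{"op": "arm_command", "data": {"series": [0,0,-0.004,0,0,0,0,0,-0.004,0,0,0,0,0,0,0,0,0]}}

```text
time_s: 11.73
ee_pos: [561.7, -214.8, 114.5]
ee_rot: [179.9, 0.0, 84.9]
force: [-0.3, -0.5, -1.3]
gripper_width: 30.6
```

Request:
{"op": "arm_command", "data": {"series": [0,0,-0.005,0,0,0,0,0,-0.005,0,0,0,0,0,0,0,0,0]}}

```text
time_s: 11.98
ee_pos: [560.9, -214.6, 109.1]
ee_rot: [-180.0, -0.0, 84.9]
force: [-0.3, 0.0, -0.5]
gripper_width: 30.4
```

Run:
```python
from h import *
f=snap('side','s6'); print(env.state()['ee_pos'],env.state()['force'])
cv2.imwrite('pics/s6z.png',cv2.resize(f['frame'][100:300,200:400,::-1],None,fx=3,fy=3,interpolation=cv2.INTER_CUBIC)[:600])
```

```text
[ 560.9661915  -214.66537383  109.23330763] [-0.58281485  0.01735839 -0.62090601]
```

View pics/s6z.png

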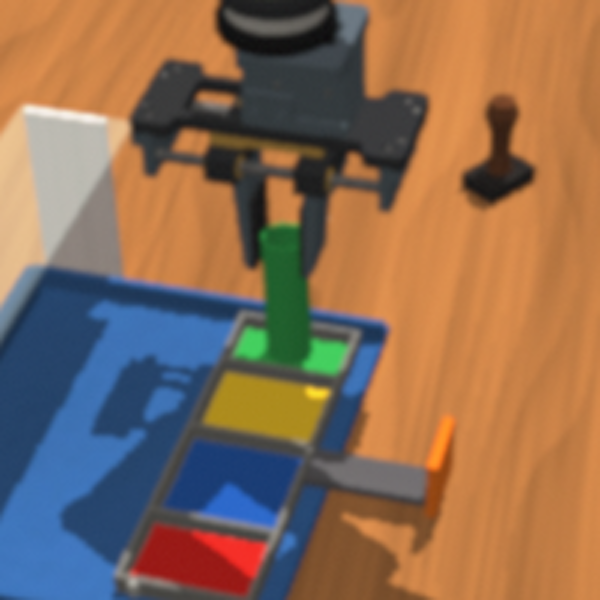

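The green pot is in its compartment at zoom (288,350), nearly on the floor. I'll lower it the last bit and release.

Request:
{"op": "arm_command", "data": {"series": [0,0,-0.004,0,0,0,0,0,0,0,0,0,0,0,0,0,0,0]}}

```text
time_s: 12.28
ee_pos: [561.1, -214.7, 107.7]
ee_rot: [-180.0, -0.0, 84.9]
force: [0.3, 0.6, -1.7]
gripper_width: 30.0
```

Request:
{"op": "arm_command", "data": {"series": [0,0,-0.004,0,0,0,0,0,0,0,0,0,0,0,0,0,0,0]}}

```text
time_s: 12.53
ee_pos: [562.1, -214.9, 107.4]
ee_rot: [179.8, 0.0, 84.9]
force: [0.9, 0.5, 5.8]
gripper_width: 30.3
```

Contact, with +5.8 N upward. Releasing.

Request:
{"op": "arm_command", "data": {"series": [0,0,0,0,0,0,0,0,0,0,0,0,0,0,0,0,0,0,0,0,0,0,0,0,0,0,0,0,0,0,0,0,0,0,0,0], "hand": 0.75}}

```text
time_s: 13.03
ee_pos: [561.0, -214.6, 105.9]
ee_rot: [-180.0, -0.0, 84.9]
force: [-0.0, -0.5, 0.1]
gripper_width: 66.9
```

Request:
{"op": "arm_command", "data": {"series": [0,0,0.05,0,0,0,0,0,0.09,0,0,0,0,0,0.09,0,0,0,0,0,0.09,0,0,0,-0.022,0.0858,0,0,0,0,-0.022,0.0858,0,0,0,0,-0.022,0.0858,0,0,0,0]}}

```text
time_s: 13.62
ee_pos: [534.5, -111.0, 234.8]
ee_rot: [179.9, -0.0, 84.8]
force: [0.0, -0.6, -0.1]
gripper_width: 68.3
```

Run:
```python
from h import *
f=snap('side','s7'); print(env.state()['ee_pos'],env.state()['gripper_width']); snap('top','t7')
cv2.imwrite('pics/s7z.png',cv2.resize(f['frame'][180:460,180:400,::-1],None,fx=2.1,fy=2.1,interpolation=cv2.INTER_CUBIC)[:600])
```

```text
[ 532.0175142  -104.80671951  234.61305274] 68.43506135803477
```

View pics/s7z.png

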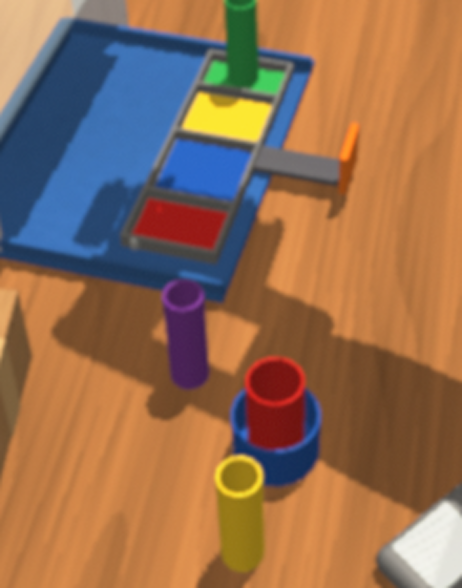

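View pics/t7.png

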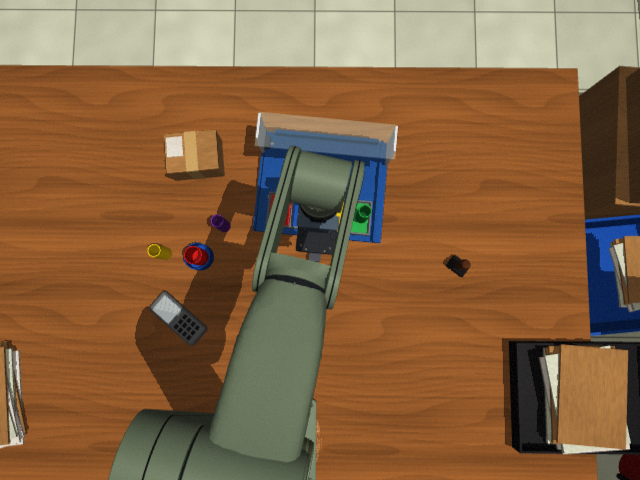

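The green pot stands upright in the green compartment (zoom (242,50)), and the nest has not moved. Next I measure the red rim.

Run:
```python
from h import *
f=dict(np.load('pics/top7.npz' if 0 else 'pics/t7.npz')); s=dict(np.load('pics/s7.npz'))
print('side red rim',onz(s,180+275/2.1-.5,180+382/2.1-.5,88))
h=cv2.cvtColor(f['frame'],cv2.COLOR_RGB2HSV);H,S,V=cv2.split(h)
m=((H<4)|(H>176))&(S>180)&(V>50);m[:,:170]=0;m[:,230:]=0;m[:235]=0;m[280:]=0
ys,xs=np.nonzero(m);print(xs.min(),xs.max(),ys.min(),ys.max())
print('top-left x edges', onz(f,xs.min(),np.mean([ys.min(),ys.max()]),88)-[0,22,0], onz(f,xs.mean(),ys.min(),88)-[22,0,0],onz(f,xs.mean(),ys.max(),88)+[22,0,0])
e=cv2.fitEllipse(np.c_[xs,ys].astype(np.float32));print(e)
```

```text
side red rim [456.53513418 201.01200719  88.        ]
184 207 246 264
top-left x edges [455.6523107  196.05885266  88.        ] [455.69225456 191.52849293  88.        ] [456.08230576 190.12792586  88.        ]
((195.2493133544922, 255.3677520751953), (14.541404724121094, 20.606189727783203), 109.19342041015625)
```

Request:
{"op": "arm_command", "data": {"series": [-0.022,0.0861,0,0,0,0,-0.022,0.0861,0,0,0,0,-0.022,0.0861,0,0,0,0,-0.022,0.0861,0,0,0,0,-0.022,0.0861,0,0,0,0,-0.022,0.0861,0,0,0,0,-0.022,0.0861,0,0,0,0,-0.022,0.0861,0,0,0,0,-0.022,0.0861,0,0,0,0,0,0,0,0,0,0,0,0,0,0,0,0,0,0,0,0,0,0]}}

```text
time_s: 14.72
ee_pos: [455.8, 197.7, 234.0]
ee_rot: [180.0, 0.1, 85.0]
force: [0.1, -1.0, 0.8]
gripper_width: 68.2
```

Run:
```python
from h import *
f=snap('side','s8'); print(env.state()['ee_pos'],env.state()['gripper_width'])
cv2.imwrite('pics/s8z.png',cv2.resize(f['frame'][180:460,180:400,::-1],None,fx=2.1,fy=2.1,interpolation=cv2.INTER_CUBIC)[:600])
```

```text
[455.94950263 197.22698467 234.07476221] 68.38107532801021
```

View pics/s8z.png

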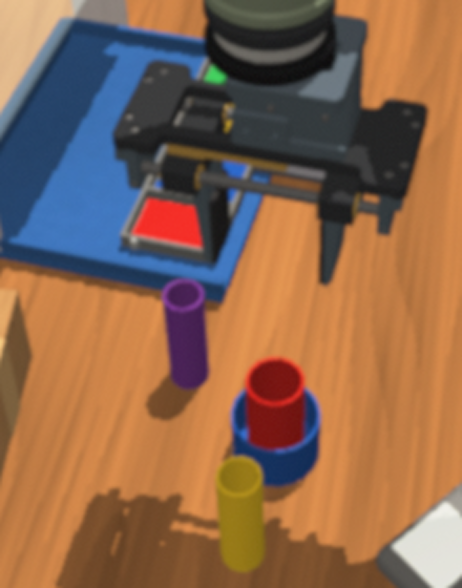

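Request:
{"op": "arm_command", "data": {"series": [0,0,-0.09,0,0,0,0,0,-0.09,0,0,0,0,0,-0.09,0,0,0,0,0,-0.09,0,0,0,0,0.002,-0.06,0,0,0,0,0,0,0,0,0,0,0,0,0,0,0]}}

```text
time_s: 15.35
ee_pos: [455.6, 197.7, 65.7]
ee_rot: [-179.9, 0.1, 84.8]
force: [0.8, -0.5, 1.1]
gripper_width: 68.4
```

Request:
{"op": "arm_command", "data": {"series": [0,0,0,0,0,0,0,0,0,0,0,0,0,0,0,0,0,0,0,0,0,0,0,0,0,0,0,0,0,0,0,0,0,0,0,0,0,0,0,0,0,0], "hand": 0, "newtons": 35}}

```text
time_s: 15.93
ee_pos: [456.3, 199.3, 67.4]
ee_rot: [179.9, -0.0, 85.0]
force: [0.4, -1.3, 6.4]
gripper_width: 42.6
```

Request:
{"op": "arm_command", "data": {"series": [0,0,0.03,0,0,0,0,0,0.05,0,0,0,0,0,0.06,0,0,0,0,0,0.06,0,0,0,0,0,0.06,0,0,0,0,0,0.06,0,0,0,0,0,0.06,0,0,0,0,0,0.02,0,0,0,0,0,0,0,0,0]}}

```text
time_s: 16.68
ee_pos: [456.5, 199.6, 228.1]
ee_rot: [179.8, -0.1, 84.9]
force: [0.3, 0.5, -1.6]
gripper_width: 42.9
```

Run:
```python
from h import *
f=snap('side','s9'); print(env.state()['ee_pos'],env.state()['gripper_width'])
cv2.imwrite('pics/s9z.png',cv2.resize(f['frame'][180:460,180:400,::-1],None,fx=2.1,fy=2.1,interpolation=cv2.INTER_CUBIC)[:600])
```

```text
[455.4616957  199.13595794 226.21410765] 42.76269939759437
```

View pics/s9z.png

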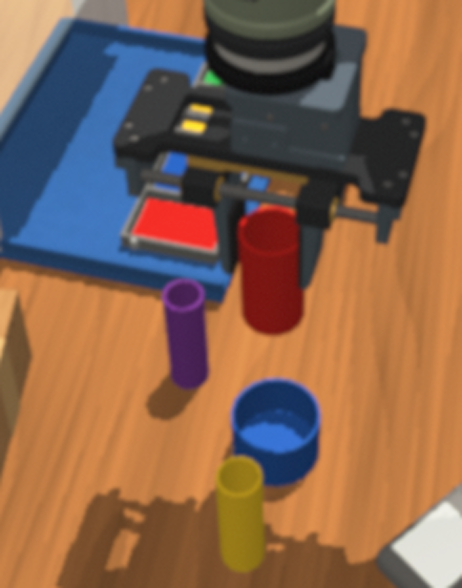

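Request:
{"op": "arm_command", "data": {"series": [0.044,-0.0738,0,0,0,0,0.044,-0.0738,0,0,0,0,0.044,-0.0738,0,0,0,0,0.044,-0.0738,0,0,0,0,0.044,-0.0738,0,0,0,0,0.044,-0.0738,0,0,0,0,0.044,-0.0738,0,0,0,0,0,0,0,0,0,0,0,0,0,0,0,0,0,0,0,0,0,0]}}

```text
time_s: 17.57
ee_pos: [577.5, -7.3, 224.1]
ee_rot: [-179.8, -0.0, 84.9]
force: [0.2, 0.4, -0.9]
gripper_width: 42.6
```

Request:
{"op": "arm_command", "data": {"series": [0,0,-0.08,0,0,0,0,0,-0.08,0,0,0,0,0,-0.08,0,0,0,0,0,-0.06,0,0,0,0,0,-0.04,0,0,0,0,0,0,0,0,0,0,0,0,0,0,0]}}

```text
time_s: 18.15
ee_pos: [577.6, -6.4, 89.4]
ee_rot: [-179.8, -0.0, 85.0]
force: [1.6, 0.1, -1.3]
gripper_width: 42.6
```

Run:
```python
from h import *
f=snap('side','s10'); print(env.state()['ee_pos'],env.state()['force'],env.state()['gripper_width'])
cv2.imwrite('pics/s10z.png',cv2.resize(f['frame'][130:410,180:400,::-1],None,fx=2.1,fy=2.1,interpolation=cv2.INTER_CUBIC)[:600])
```

```text
[578.75104816  -6.606563    90.71553967] [-0.35451809  0.35392357 -1.06128788] 42.72033279972506
```

View pics/s10z.png

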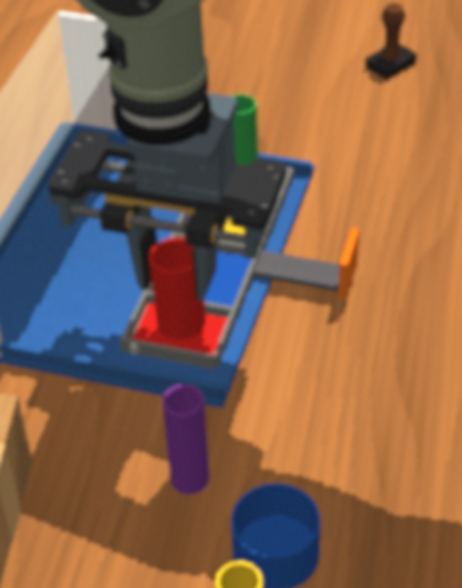

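Request:
{"op": "arm_command", "data": {"series": [0,-0.002,-0.015,0,0,0,0,0,-0.012,0,0,0,0,0,-0.006,0,0,0,0,0,0,0,0,0,0,0,0,0,0,0]}}

```text
time_s: 18.62
ee_pos: [579.1, -8.4, 77.5]
ee_rot: [179.9, -0.0, 84.9]
force: [1.4, 0.1, 0.9]
gripper_width: 42.6
```

Request:
{"op": "arm_command", "data": {"series": [0,0,-0.003,0,0,0,0,0,0,0,0,0,0,0,0,0,0,0]}}

```text
time_s: 18.87
ee_pos: [580.0, -8.5, 77.4]
ee_rot: [179.8, -0.0, 84.9]
force: [-0.7, 0.6, 5.9]
gripper_width: 42.9
```

Request:
{"op": "arm_command", "data": {"series": [0,0,0,0,0,0,0,0,0,0,0,0,0,0,0,0,0,0,0,0,0,0,0,0,0,0,0,0,0,0], "hand": 1}}

```text
time_s: 19.28
ee_pos: [578.5, -8.4, 75.5]
ee_rot: [-180.0, 0.0, 84.9]
force: [-0.9, -0.5, -0.3]
gripper_width: 73.2
```

Request:
{"op": "arm_command", "data": {"series": [0,0,0.05,0,0,0,0,0,0.09,0,0,0,0,0,0.09,0,0,0,0,0,0.09,0,0,0,0,0,0.05,0,0,0,-0.05,-0.08,0,0,0,0,-0.05,-0.08,0,0,0,0,-0.05,-0.08,0,0,0,0,-0.03,-0.08,0,0,0,0]}}

```text
time_s: 20.03
ee_pos: [504.6, -137.1, 223.8]
ee_rot: [-179.9, 0.0, 85.0]
force: [-0.1, -1.0, -0.2]
gripper_width: 91.1
```

Run:
```python
from h import *
f=snap('side','s11'); print(env.state()['ee_pos'],env.state()['gripper_width']); g=snap('top','t11')
cv2.imwrite('pics/s11z.png',cv2.resize(f['frame'][180:460,180:400,::-1],None,fx=2.1,fy=2.1,interpolation=cv2.INTER_CUBIC)[:600])
cv2.imwrite('pics/t11z.png',cv2.resize(g['frame'][140:290,140:400,::-1],None,fx=3,fy=3,interpolation=cv2.INTER_CUBIC)[:600])
```

```text
[ 503.13013434 -142.57255494  223.86194801] 91.51340296296935
```

View pics/s11z.png

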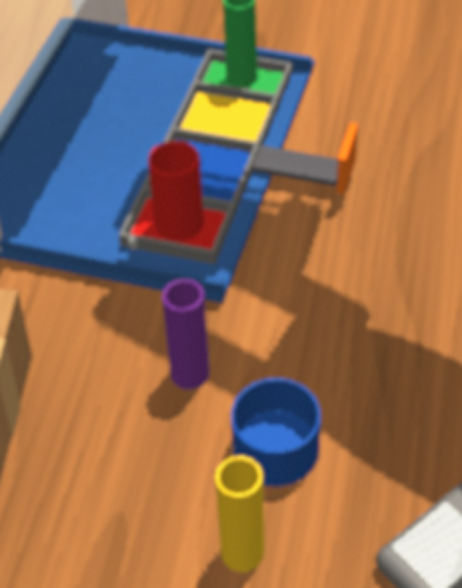

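View pics/t11z.png

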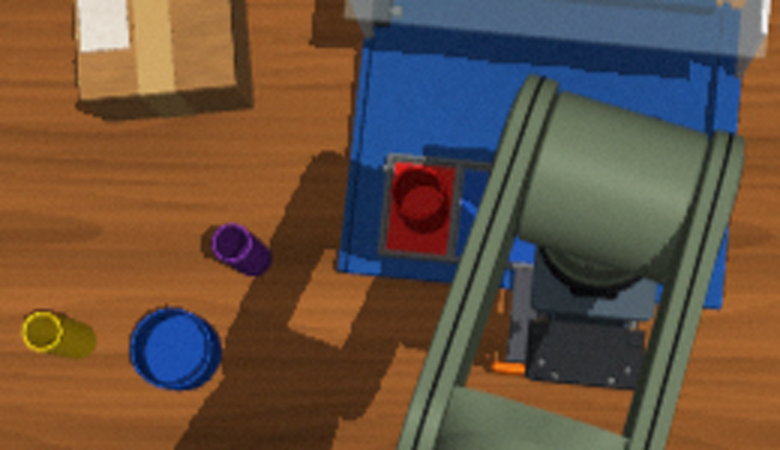

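Run:
```python
from h import *
f=dict(np.load('pics/t11.npz')); s=dict(np.load('pics/s11.npz'))
print('side',onz(s,180+276/2.1-.5,180+417/2.1-.5,46),'top',onz(f,140+175/3-.5,140+348/3-.5,46))
print('red',onz(s,180+175/2.1-.5,180+160/2.1-.5,98),onz(f,140+419/3-.5,140+195/3-.5,98))
```

```text
side [456.05697429 201.98928707  46.        ] top [457.70325278 194.43974374  46.        ]
red [578.51903465  -4.99669092  98.        ] [579.11965701 -11.04072388  98.        ]
```

Request:
{"op": "arm_command", "data": {"series": [-0.0139,0.093,0,0,0,0,-0.0139,0.093,0,0,0,0,-0.0139,0.093,0,0,0,0,-0.0139,0.093,0,0,0,0,-0.0139,0.093,0,0,0,0,-0.0139,0.093,0,0,0,0,-0.0139,0.093,0,0,0,0,-0.0139,0.093,0,0,0,0,-0.0139,0.093,0,0,0,0,0,0,0,0,0,0,0,0,0,0,0,0,0,0,0,0,0,0,0,0,0,0,0,0]}}

```text
time_s: 21.22
ee_pos: [456.8, 197.8, 223.6]
ee_rot: [-180.0, 0.0, 84.9]
force: [-0.6, -0.4, 0.2]
gripper_width: 91.1
```

Run:
```python
from h import *
f=snap('side','s12'); print(env.state()['ee_pos'],env.state()['gripper_width'])
cv2.imwrite('pics/s12z.png',cv2.resize(f['frame'][180:460,180:400,::-1],None,fx=2.1,fy=2.1,interpolation=cv2.INTER_CUBIC)[:600])
```

```text
[456.84951486 197.48814378 223.69259775] 90.96012797810958
```

View pics/s12z.png

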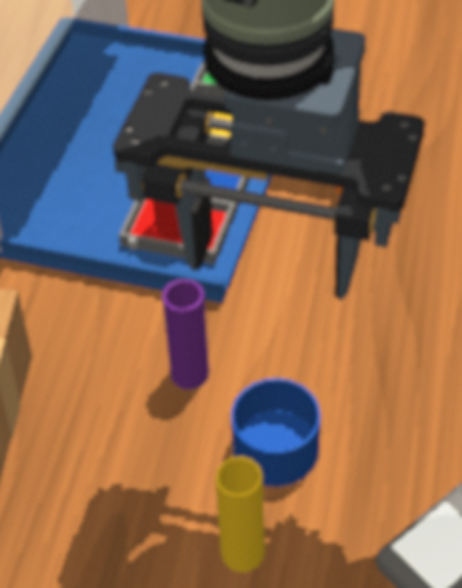

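Request:
{"op": "arm_command", "data": {"series": [0,0,-0.09,0,0,0,0,0,-0.09,0,0,0,0,0,-0.09,0,0,0,0,0,-0.08,0,0,0,0,0.001,-0.05,0,0,0,0,0,0,0,0,0,0,0,0,0,0,0]}}

```text
time_s: 21.85
ee_pos: [456.7, 197.8, 63.4]
ee_rot: [-179.9, 0.1, 84.8]
force: [0.2, 0.9, -0.0]
gripper_width: 91.4
```

Run:
```python
from h import *
f=snap('side','s13'); print(env.state()['ee_pos'],env.state()['gripper_width'])
cv2.imwrite('pics/s13z.png',cv2.resize(f['frame'][230:460,200:400,::-1],None,fx=2.6,fy=2.6,interpolation=cv2.INTER_CUBIC)[:600])
```

```text
[457.73959246 198.41972237  64.62896612] 91.28312072138291
```

View pics/s13z.png

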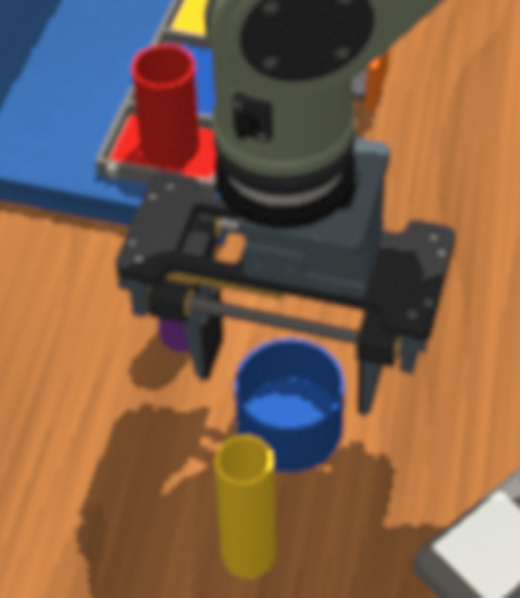

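The fingers straddle the blue pot at zoom (205,375) and (370,405). Lower another 26 mm and grip.

Request:
{"op": "arm_command", "data": {"series": [-0.001,0,-0.025,0,0,0,0,0,-0.025,0,0,0,0,0,-0.015,0,0,0,0,0,0,0,0,0,0,0,0,0,0,0]}}

```text
time_s: 22.32
ee_pos: [456.4, 198.8, 38.1]
ee_rot: [180.0, -0.0, 84.9]
force: [-0.2, -0.1, 1.1]
gripper_width: 90.9
```

Request:
{"op": "arm_command", "data": {"series": [0,0,0,0,0,0,0,0,0,0,0,0,0,0,0,0,0,0,0,0,0,0,0,0,0,0,0,0,0,0,0,0,0,0,0,0,0,0,0,0,0,0], "hand": 0, "newtons": 35}}

```text
time_s: 22.9
ee_pos: [456.5, 199.0, 38.1]
ee_rot: [180.0, -0.0, 84.9]
force: [-1.2, -0.5, 2.7]
gripper_width: 67.7
```

Request:
{"op": "arm_command", "data": {"series": [0,0,0.03,0,0,0,0,0,0.05,0,0,0,0,0,0.06,0,0,0,0,0,0.06,0,0,0,0,0,0.06,0,0,0,0,0,0.06,0,0,0,0,0,0.06,0,0,0,0,0,0.02,0,0,0,0,0,0,0,0,0]}}

```text
time_s: 23.65
ee_pos: [457.3, 199.2, 199.3]
ee_rot: [179.8, -0.1, 84.9]
force: [0.7, -0.2, -2.2]
gripper_width: 68.1
```

Run:
```python
from h import *
f=snap('side','s14'); print(env.state()['ee_pos'],env.state()['gripper_width'])
cv2.imwrite('pics/s14z.png',cv2.resize(f['frame'][180:460,180:400,::-1],None,fx=2.1,fy=2.1,interpolation=cv2.INTER_CUBIC)[:600])
```

```text
[456.24801382 198.79356796 197.59574025] 67.84587071544901
```

View pics/s14z.png

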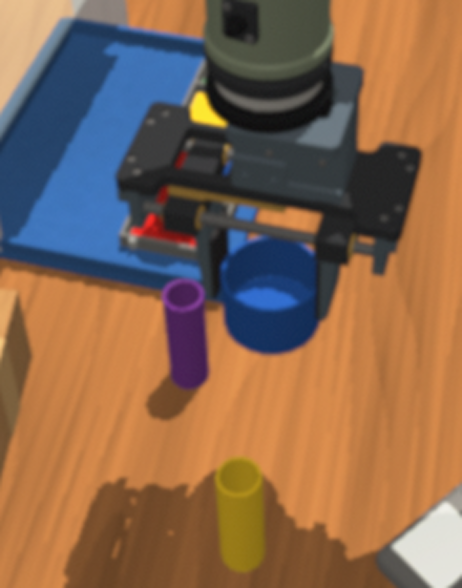

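Request:
{"op": "arm_command", "data": {"series": [0.0362,-0.0866,0,0,0,0,0.0362,-0.0866,0,0,0,0,0.0362,-0.0866,0,0,0,0,0.0362,-0.0866,0,0,0,0,0.0362,-0.0866,0,0,0,0,0.0362,-0.0866,0,0,0,0,0.0362,-0.0866,0,0,0,0,0.0362,-0.0866,0,0,0,0,0,0,0,0,0,0,0,0,0,0,0,0,0,0,0,0,0,0]}}

```text
time_s: 24.62
ee_pos: [570.9, -78.0, 195.5]
ee_rot: [-179.7, -0.0, 84.9]
force: [-0.2, -1.3, -0.7]
gripper_width: 67.7
```

Request:
{"op": "arm_command", "data": {"series": [0,0,-0.08,0,0,0,0,0,-0.08,0,0,0,0,0,-0.07,0,0,0,0,0,-0.05,0,0,0,0,0,-0.03,0,0,0,0,0,0,0,0,0,0,0,0,0,0,0]}}

```text
time_s: 25.2
ee_pos: [571.2, -76.9, 73.0]
ee_rot: [-179.9, -0.0, 85.0]
force: [0.9, 0.5, -0.5]
gripper_width: 67.9
```

Run:
```python
from h import *
f=snap('side','s15'); print(env.state()['ee_pos'],env.state()['force'],env.state()['gripper_width'])
cv2.imwrite('pics/s15z.png',cv2.resize(f['frame'][150:350,200:400,::-1],None,fx=3,fy=3,interpolation=cv2.INTER_CUBIC)[:600])
```

```text
[572.14756782 -77.29606955  74.07706987] [ 0.03966831 -0.07634799 -1.42751342] 68.16538036751575
```

View pics/s15z.png

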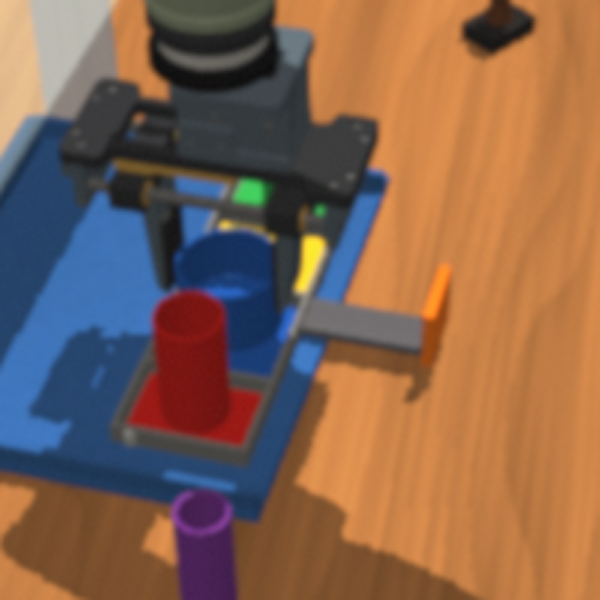

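Request:
{"op": "arm_command", "data": {"series": [0,-0.002,-0.02,0,0,0,0,0,-0.015,0,0,0,0,0,-0.01,0,0,0,0,0,0,0,0,0,0,0,0,0,0,0]}}

```text
time_s: 25.67
ee_pos: [572.0, -79.1, 55.6]
ee_rot: [-180.0, -0.0, 84.9]
force: [-0.5, -0.2, -1.5]
gripper_width: 67.8
```

Request:
{"op": "arm_command", "data": {"series": [0,0,-0.005,0,0,0,0,0,0,0,0,0,0,0,0,0,0,0]}}

```text
time_s: 25.92
ee_pos: [572.6, -79.2, 54.1]
ee_rot: [179.9, 0.0, 84.9]
force: [-0.1, -0.6, -0.7]
gripper_width: 67.8
```

Request:
{"op": "arm_command", "data": {"series": [0,0,-0.004,0,0,0,0,0,0,0,0,0,0,0,0,0,0,0]}}

```text
time_s: 26.17
ee_pos: [573.6, -79.3, 54.1]
ee_rot: [179.8, 0.0, 84.9]
force: [-0.2, 0.2, 7.4]
gripper_width: 68.3
```

Request:
{"op": "arm_command", "data": {"series": [0,0,0,0,0,0,0,0,0,0,0,0,0,0,0,0,0,0,0,0,0,0,0,0,0,0,0,0,0,0], "hand": 1}}

```text
time_s: 26.58
ee_pos: [571.9, -79.1, 51.9]
ee_rot: [-180.0, -0.0, 84.9]
force: [-0.3, -0.5, 0.4]
gripper_width: 91.2
```

Request:
{"op": "arm_command", "data": {"series": [0,0,0.04,0,0,0,0,0,0.08,0,0,0,0,0,0.09,0,0,0,0,0,0.09,0,0,0,-0.09,0,0.05,0,0,0,-0.09,-0.02,0,0,0,0,-0.09,-0.02,0,0,0,0,-0.09,0,0,0,0,0,0,0,0,0,0,0,0,0,0,0,0,0]}}

```text
time_s: 27.42
ee_pos: [426.6, -95.0, 192.4]
ee_rot: [180.0, -0.0, 84.9]
force: [0.8, 0.3, -0.2]
gripper_width: 90.9
```

Run:
```python
from h import *
f=snap('side','s16'); print(env.state()['ee_pos'],env.state()['gripper_width']); g=snap('top','t16')
cv2.imwrite('pics/s16z.png',cv2.resize(f['frame'][150:350,200:400,::-1],None,fx=3,fy=3,interpolation=cv2.INTER_CUBIC)[:600])
cv2.imwrite('pics/t16z.png',cv2.resize(g['frame'][140:290,240:400,::-1],None,fx=4,fy=4,interpolation=cv2.INTER_CUBIC)[:600])
```

```text
[428.39690631 -95.20620422 192.59220365] 91.31091000279638
```

View pics/s16z.png

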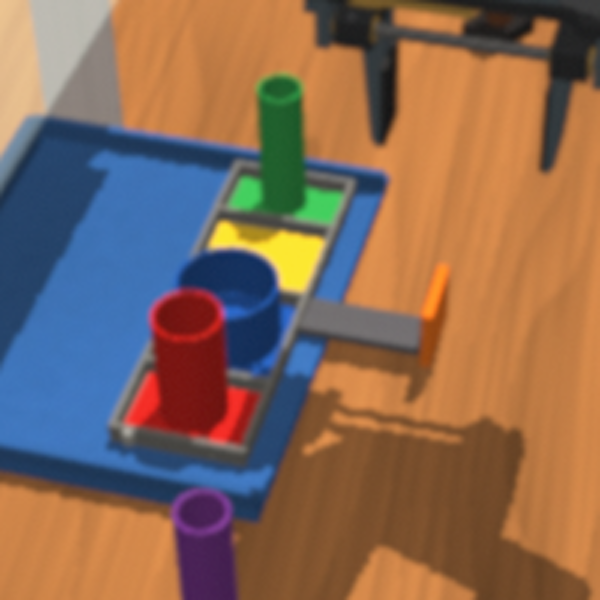

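View pics/t16z.png

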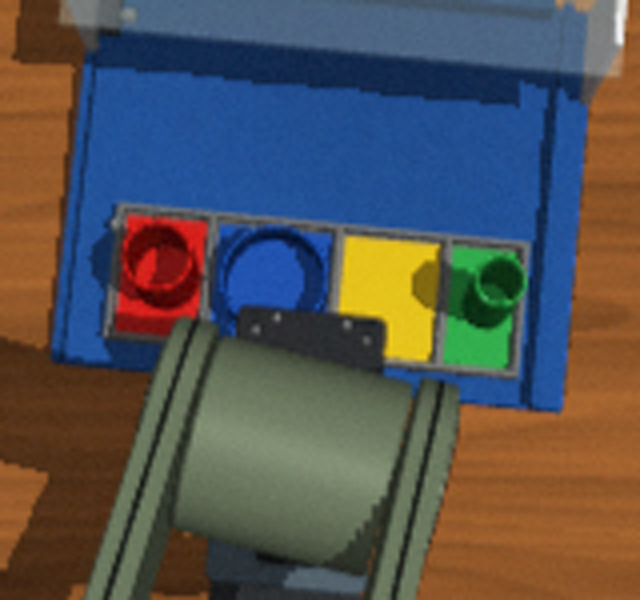

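All three pots stand upright in their own compartments. Next I re-grip the plate and push gently.

Request:
{"op": "arm_command", "data": {"series": [0.024,-0.001,-0.08,0,0,0,0,0,-0.09,0,0,0,0,0,-0.09,0,0,0,0,0,-0.08,0,0,0,0,0,-0.028,0,0,0,0,0,0,0,0,0,0,0,0,0,0,0]}}

```text
time_s: 28.1
ee_pos: [439.0, -95.5, 44.4]
ee_rot: [-180.0, -0.0, 85.0]
force: [1.0, -0.3, 0.7]
gripper_width: 91.3
```

Request:
{"op": "arm_command", "data": {"series": [0,0,0,0,0,0,0,0,0,0,0,0,0,0,0,0,0,0,0,0,0,0,0,0,0,0,0,0,0,0,0,0,0,0,0,0,0,0,0,0,0,0,0,0,0,0,0,0,0,0,0,0,0,0,0,0,0,0,0,0,0,0,0,0,0,0,0,0,0,0,0,0,0,0,0,0,0,0,0,0,0,0,0,0], "hand": 0, "newtons": 35}}

```text
time_s: 29.27
ee_pos: [438.2, -95.6, 45.0]
ee_rot: [179.9, -0.0, 84.9]
force: [2.0, -0.3, -0.5]
gripper_width: 7.8
```

Run:
```python
from h import *
f=snap('side','s17'); print(env.state()['ee_pos'],env.state()['gripper_width'],env.state()['force'])
cv2.imwrite('pics/s17z.png',cv2.resize(f['frame'][150:350,220:420,::-1],None,fx=3,fy=3,interpolation=cv2.INTER_CUBIC)[:600])
```

```text
[438.16348034 -95.55120044  45.05338635] 7.96060920201604 [ 2.08004739  0.6427314  -0.57580201]
```

View pics/s17z.png

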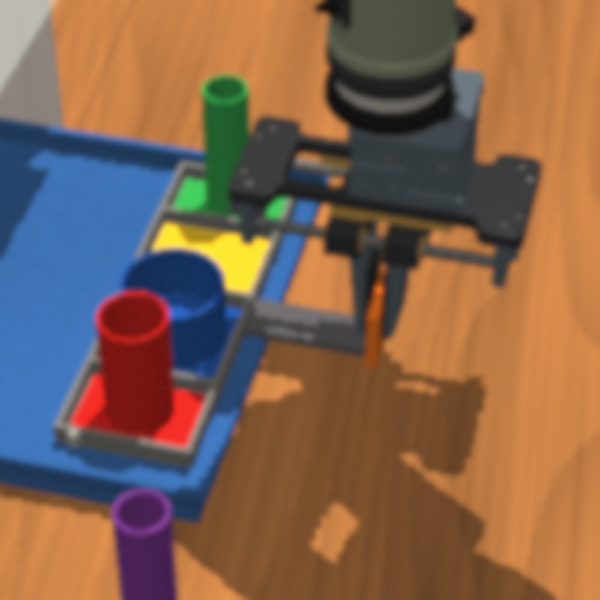

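Request:
{"op": "arm_command", "data": {"series": [0.005,-0.0004,0,0,0,0,0.01,-0.0009,0,0,0,0,0.015,-0.0013,0,0,0,0,0.02,-0.0017,0,0,0,0,0.02,-0.0017,0,0,0,0,0.02,-0.0017,0,0,0,0,0.02,-0.0017,0,0,0,0,0.02,-0.0017,0,0,0,0,0.02,-0.0017,0,0,0,0,0.02,-0.0017,0,0,0,0,0.02,-0.0017,0,0,0,0,0.02,-0.0017,0,0,0,0,0.02,-0.0017,0,0,0,0,0.02,-0.0017,0,0,0,0,0.02,-0.0017,0,0,0,0,0.02,-0.0017,0,0,0,0,0.01,-0.0009,0,0,0,0,0,0,0,0,0,0,0,0,0,0,0,0]}}

```text
time_s: 30.9
ee_pos: [559.4, -106.6, 45.0]
ee_rot: [179.9, 0.1, 85.0]
force: [-0.2, -6.2, 1.2]
gripper_width: 7.8
```

Request:
{"op": "arm_command", "data": {"series": [0.01,-0.0009,0,0,0,0,0.01,-0.0009,0,0,0,0,0.01,-0.0009,0,0,0,0,0.01,-0.0009,0,0,0,0,0.01,-0.0009,0,0,0,0,0.01,-0.0009,0,0,0,0,0.01,-0.0009,0,0,0,0,0,0,0,0,0,0,0,0,0,0,0,0,0,0,0,0,0,0]}}

```text
time_s: 31.73
ee_pos: [586.9, -109.1, 45.0]
ee_rot: [179.9, 0.1, 84.9]
force: [0.9, -4.4, 3.5]
gripper_width: 8.1
```

Run:
```python
from h import *
f=snap('side','s18'); print(env.state()['ee_pos'],env.state()['gripper_width'],env.state()['force'])
cv2.imwrite('pics/s18z.png',cv2.resize(f['frame'][120:320,140:340,::-1],None,fx=3,fy=3,interpolation=cv2.INTER_CUBIC)[:600])
```

```text
[ 586.91014704 -109.08088513   45.03962511] 7.991303621183837 [-0.78784744 -5.6382189   2.04565599]
```

View pics/s18z.png

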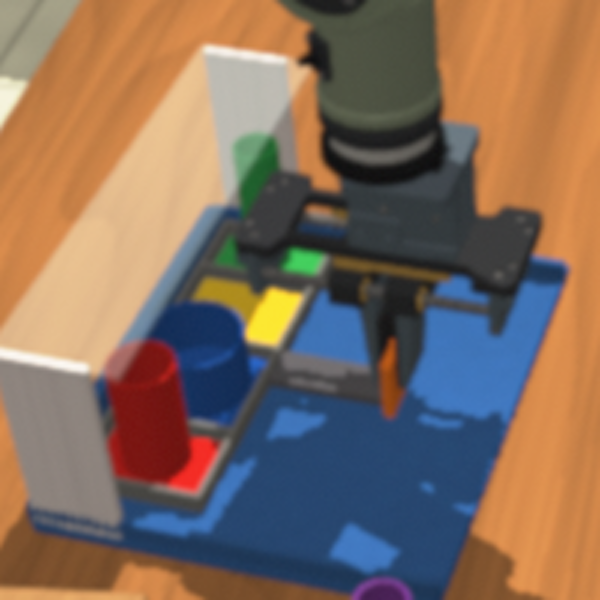

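Request:
{"op": "arm_command", "data": {"series": [0.004,0,0,0,0,0,0.004,0,0,0,0,0,0,0,0,0,0,0,0,0,0,0,0,0]}}

```text
time_s: 32.12
ee_pos: [587.6, -109.1, 45.0]
ee_rot: [-179.8, 0.1, 85.0]
force: [-5.9, -6.0, 7.2]
gripper_width: 7.9
```

Request:
{"op": "arm_command", "data": {"series": [0,0,0,0,0,0,0,0,0,0,0,0,0,0,0,0,0,0,0,0,0,0,0,0,0,0,0,0,0,0,0,0,0,0,0,0,0,0,0,0,0,0], "hand": 0.6}}

```text
time_s: 32.7
ee_pos: [589.0, -108.1, 44.8]
ee_rot: [180.0, -0.0, 84.9]
force: [-0.0, 0.0, 0.8]
gripper_width: 51.9
```

Request:
{"op": "arm_command", "data": {"series": [-0.01,0,0.04,0,0,0,0,0,0.08,0,0,0,0,0,0.09,0,0,0,0,0,0.09,0,0,0,-0.09,0,0.08,0,0,0,-0.09,0,0,0,0,0,-0.09,0,0,0,0,0,-0.09,-0.08,0,0,0,0,0,-0.09,0,0,0,0,0,-0.09,0,0,0,0,0,-0.09,0,0,0,0,0,-0.09,0,0,0,0,0,0,0,0,0,0,0,0,0,0,0,0,0,0,0,0,0,0]}}

```text
time_s: 33.95
ee_pos: [450.3, -279.5, 192.4]
ee_rot: [-180.0, -0.1, 84.9]
force: [-0.9, 0.1, -0.6]
gripper_width: 54.7
```

Run:
```python
from h import *
f=snap('side','s19'); print(env.state()['ee_pos']); g=snap('top','t19')
cv2.imwrite('pics/s19z.png',cv2.resize(f['frame'][120:420,100:340,::-1],None,fx=2,fy=2,interpolation=cv2.INTER_CUBIC)[:600])
cv2.imwrite('pics/t19z.png',cv2.resize(g['frame'][100:280,220:420,::-1],None,fx=3.3,fy=3.3,interpolation=cv2.INTER_CUBIC)[:600])
a=dict(np.load('pics/t19.npz'))['frame'];h=cv2.cvtColor(a,cv2.COLOR_RGB2HSV);H,S,V=cv2.split(h)
m=(H<16)&(S>150)&(V>70);o=m[190:220,300:340];ys,xs=np.nonzero(o);print('orange now',xs.mean()+300,ys.mean()+190,len(ys))
```

```text
[ 450.43659612 -278.99816717  192.51360404]
orange now 319.26605504587155 205.0 109
```

View pics/s19z.png

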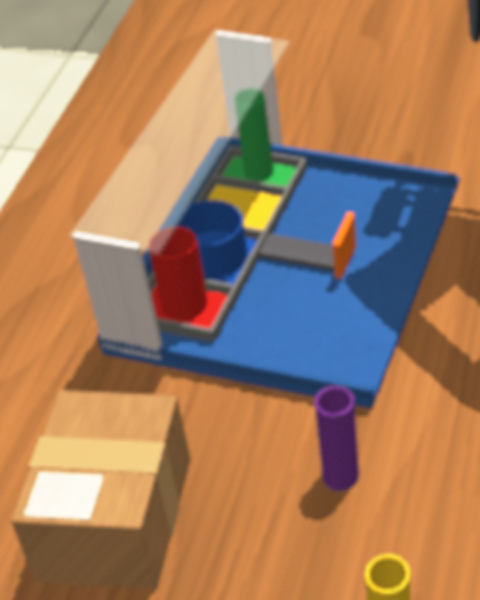

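View pics/t19z.png

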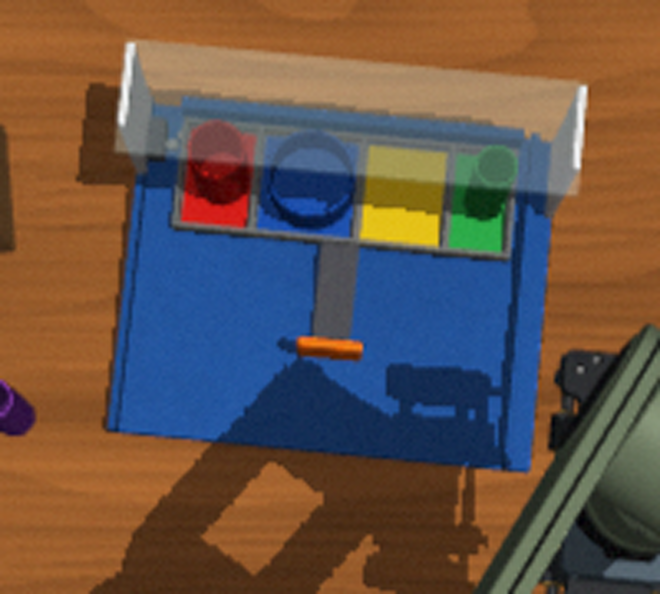

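The tray is home: the plate is at v=205.0 in the top view, against 205.5 at the start. All pots are upright in their compartments and the bystanders have not been touched. Handing in.

```bash
python3 -c "
from h import *
print(env.job_done())"
```

```text
the job is handed in; nothing more can be done
None
```

The job is done and handed in at about 34 s; the system gave no verdict. I drew the tray out to its front stop, then stood the green, red and blue pots in their own compartments in that order. Then I pushed the tray home by the plate. The nest had no yellow pot; the slim yellow and purple cylinders were look-alikes and I left them alone.

- **Pots:** in the last pictures all three stand upright, each in its own compartment. Each was lowered until the tool force rose by 6–7 N before I let go.
- **Tray:** I pushed until it met the stop, with TCP x at 587.6 mm against 586.9 mm when I first gripped it at home. After release, the plate's image position is about 0.5 px further home than at the start. I saw no distinct click in the force readings, so the catch is inferred from the position.
- **Bystanders:** the parcel looked unmoved in the last pictures. I did not measure the scanner or date stamp again; the arm never came near either.
- **Disagreements:** the two cameras differed by 6–8 mm in y on the blue and red rims. I used the average, and the fits were good. No knock to the blue pot and no grip slip showed up.

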